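# Pack two press dies and clip the case shut

### The arm

A 6-joint arm with a two-finger parallel gripper is mounted at the origin on a cart in front of the work surface, level with it; the furniture and walls round the work are solid. World frame = base frame: x ahead of the robot, y to its left, z up, the work surface at z = 0. Lengths are in m, angles in rad, forces in N, time in s.
With the tool pointing down it reaches from about 0.35 to 0.925 m from the base axis. Payload 6.4 kg.
Tool frame: the origin (TCP) lies where the fingers leave the gripper's body, on its centre line; the fingertips stand 97 mm ahead of it and the grasp point (between the pads) lies 78 mm ahead of it; z points along the fingers, y is the line along which they close (so a half turn about z gives the same grasp; the last joint's range is limited). The gripper opens to 94 mm and grips with 3 to 60 N. Pads are 16 mm wide; open, the fingers measure 119 mm over their backs; the gripper's body (75 mm by 177 mm) begins 78 mm behind the grasp point.
Start: joints at [1.109, 0.245, 1.558, -0, 1.339, -0.174], TCP at [0.184, 0.623, 0.303] pointing down, gripper open.
Joint ranges: [-3.13, 3.13], [-1.02, 2.26], [0.13, 2.54], [-0.95, 4.09], [0.21, 2.88], [-2.74, 2.74]. Speed limits (rad/s): [2.57, 2.57, 3.14, 3.14, 3.14, 3.14].

### API

Orientations are given as a unit quaternion [w, x, y, z].
In Python, from plant import arm, hand, eyes, job gives the robot as it stands. Calls block until the motion is done:
- arm.move_ptp(position, orientation): joint-space move of the TCP to a pose.
- arm.move_straight(position, ori=None, vel=0.15, max_force=None): straight line of the TCP; ori=None keeps the orientation; vel is the mean speed in m/s. With max_force (N) it stops when the force on the tool has changed by that much, and returns True; else False.
- arm.movej(angles): joint-space move.
- hand.gripper_to(opening, force=None): opening from 0.0 (shut) to 1.0 (fully open); force is the grip in N (None keeps the last); returns when the fingers have stopped.
- arm.wait(seconds).
- arm.ik(position, orientation): joint angles nearest the present ones, or None.
- arm.get_state(): the state.
- eyes.snapshot(name): name is "scene" or "top" or "wrist"; returns the picture (384x512x3 uint8, red, green, blue); there is no depth.
- eyes.get_calibration(name): a dict with "intrinsics" (3x3 intrinsics, pixels), "k1" (the pictures are not rectified: a ray, as slopes to the right and down, at radius r is drawn at 1 + k1 r^2 times it, then the intrinsics apply), "position" and "rotation" of the camera in the world; the wrist camera has in their place "tool_from_camera" (4x4, takes a point from camera to tool coordinates, whose origin is the TCP and whose axes are the flange's). Camera axes: x right, y up, looking along -z (the intrinsics and any distortion apply to the point x, -y, -z); pixel columns grow to the right and rows downward; lengths in m; the calibration is good to about 2 mm. A picture is of the moment at which its call begins: read the wrist's pose just before it. get_calibration takes no time and is no camera call.
A pose or a line that the arm cannot do raises arm.MotionError and nothing moves.
- job.sign_off(): hands the job in; it is judged then, once.
Trained networks look in the newest picture that a camera, given by its name, has taken for a name from the list of things; names that differ only in an ending like _2 or _b are one class to them, and where a whole thing is asked for, a point or a joint stands for the part that bears it (a point fixed in the world has none). Each returns a list of dicts, best first, with "score" (0 to 1); they miss things now and then, are a little off and sometimes report something else, mostly with a low value. They report only what shows in the picture. A call takes as long as a camera call.
- eyes.silhouettes(name, camera): "region" (384x512 bool, what is visible of it) and "point" ([column, row] in pixels, amid what is visible of it).
The state is a dict: "clock": time; "joint_positions": joint angles; "qvel": joint speeds; "joint_torque": joint torques, N m; "tcp_pos": TCP position; "tool_rot": TCP orientation; "ft_force": force on the tool from outside, world axes, zero at the start; "ft_torque": the same for the moment, N m; "opening": opening from 0.0 (shut) to 1.0 (fully open); "grip_force": force on a finger pad.
Only numpy, scipy, OpenCV 4.12 (cv2) and the standard library are available. Lean on these libraries where they do the work, as an engineer would, in place of code of your own. Each camera call takes 0.05 s, during which the arm holds its last target. There are 200 camera calls.

### The job

Pack the two loose press dies for shipping: stand each one upright and fully down in the pocket of the die case that fits it, then set the cover on the case and press it down until both end clips snap over it and it sits flush. Finish while still pressing the cover down with a steady push of about 15 N (do not let go or back off), and leave the other things on the benches where they are.

Things in the scene. Friction and masses are not known exactly. Their poses are not given: they have to be found in the camera images.
- wide_die: the short wide press die: a plain steel-grey upright spool with a hole in its top, 26 mm diameter, 18 mm tall, 40 g, loose on the left bench (a closed box 78 mm tall stands between there and the case); origin at the centre of its underside, z up its axis
- slim_die: the tall slim press die: a plain steel-grey upright spool, 18 mm diameter, 30 mm tall, 40 g, loose on the left bench (a closed box 78 mm tall stands between there and the case); origin at the centre of its underside, z up its axis
- die_case: grey plastic die case fixed on the right bench, block 88 (x) x 146 (y) mm, flat top 26 mm above the bench, black foot 94 x 176 x 6 mm. Two round pockets on the long centre line; the right die stands out 10 mm. Side nubs 3.5 mm high (inner faces 38.5 mm from the middle) and flared end guides 12 mm high (68 mm from the middle) centre the cover. Origin: centre of underside; y to the wide pocket
- wide_pocket (a point): centre of the floor of the wide pocket: 32 mm diameter, 8 mm deep, at y = +30 mm, z = 18 mm in the case
- slim_pocket (a point): centre of the floor of the slim pocket: 24 mm diameter, 20 mm deep, at y = -30 mm, z = 6 mm in the case
- cover_seat (a point): centre of the case's flat top (26 mm above the bench), where the cover's origin is when home; axes as the case. About 10 to 15 mm above home the cover's lips meet the clips' ramps; pushing on takes 3 to 12 N, rising, until the clips snap over the lips about 4 mm above home and the force drops; then the cover rests on the flat top and the push rises again
- cover: loose grey plastic cover, a hood open below, 72 (x) x 132 (y) mm, 18 mm high without its bar, walls 3 mm, 14 mm of room inside, 150 g, standing open side down on the left bench. A lip 4 mm thick sticks out 6 mm at the foot of each end (144 mm over the lips). Goes on either way round, long axis along the case's. Origin: centre of underside, y along its length, z up
- cover_bar (a point): top centre of the black grip bar on the cover, 40 mm above the cover's origin: the bar is 14 mm wide (along the cover's x), 60 mm long (along its y) and stands 22 mm above the hood's top plate
- clip_a (a joint): steel spring clip at the +y end of the case, to 48 mm above the bench; its steep inner ramp, 20 mm wide, leads down and in to a hook edge 69 mm from the middle, 31 to 33 mm above the bench. Value: outward travel in m, 0 at rest (empty, or snapped over the cover's lip), 0.002 to 0.007 as the lip passes; springs back
- clip_b (a joint): the same for the clip at the -y end
- tape_roll: a roll of packing tape lying flat, 102 mm diameter, 24 mm high; stays where it is; origin at the centre of its underside
- spanner: an open-ended spanner, 165 mm long, 29 mm wide, 6 mm thick, lying flat; stays where it is; origin at its centre
- open_tube: an open white tube standing upright, 45 mm diameter, 118 mm tall; stays where it is; origin at the centre of its underside
- loose_cap: a white plastic tube cap lying flat, 46 mm diameter, 12 mm high; stays where it is; origin at the centre of its underside

How it is judged:
On the way, in this order (a step that is already met when the one before it is completed fails the run):
1. both dies stand fully down in their own pockets, let go (distance between wide_die and wide_pocket below 0.005 m and angle between each of wide_die, slim_die's own z axis and vertical below 0.1 rad and distance between slim_die and slim_pocket below 0.005 m and contact force between the fingers and wide_die below 0.3 N and contact force between the fingers and slim_die below 0.3 N), for 0.2 s.
2. the cover meets the clips and spreads them (value of joint any of clip_a, clip_b above 0.0015 m and horizontal distance between cover and cover_seat below 0.008 m).
At the end, for the whole second after the job is handed in: Dies upright, within 5 mm of their own pocket floors' centres; cover home (6 mm sideways, 0.1 rad yaw, under 2 mm above the flat top, level), both clips under 1 mm open; the robot still touches the cover and presses it on the case with over 5 N (resting alone: 2 N at most) (distance between wide_die and wide_pocket below 0.005 m and angle between each of wide_die, slim_die's own z axis and vertical below 0.1 rad and distance between slim_die and slim_pocket below 0.005 m and horizontal distance between cover and cover_seat below 0.006 m and angle between the y axis of cover and the y axis of die_case, either way round below 0.1 rad and z of cover in the frame of cover_seat below 0.002 m and angle between cover's own z axis and vertical below 0.03 rad and value of joint each of clip_a, clip_b below 0.001 m and contact force between cover and die_case above 5 N and contact force between any of the fingers, the arm and cover above 2 N and linear speed of cover below 0.01 m/s); the arm keeps its last pose, push and grip.
It fails at once if a bystander (tape roll, spanner, open tube or loose cap) is moved by more than 30 mm or the tube is knocked over (distance of any of tape_roll, spanner, open_tube, loose_cap from where it was at the start of the episode above 0.03 m or angle between open_tube's own z axis and vertical above 0.5 rad).
It also fails if it takes over 72 s, if anything falls off the work surface, if the arm or the gripper's body presses on something with over 40 N, if the wrist force passes 120 N, or if a joint passes its speed limit or range.

## Working session

There is one attempt and no reset: what is moved stays moved. The work goes in short steps, each a Python script; the robot and the scene stay as the last script left them, time stands still between calls to the robot, and variables do not carry over. Pictures are saved under pics/ and viewed, at most 10 in all, crops included, and the job is handed in when it is done.

```bash
mkdir -p pics; ls; cat > h.py <<'E'
import numpy as np, cv2
from scipy.spatial.transform import Rotation as R
from plant import arm, hand, eyes, job
def quat(yaw):  # tool down, tool y axis closing direction at angle yaw in world
    y=np.array([np.cos(yaw),np.sin(yaw),0]); z=np.array([0,0,-1.]); x=np.cross(y,z)
    q=R.from_matrix(np.c_[x,y,z]).as_quat(); return [q[3],q[0],q[1],q[2]]
def cam(name,st=None):
    c=eyes.get_calibration(name)
    if name=='wrist':
        q=np.array(st['tool_rot']); 
        Rt=R.from_quat([q[1],q[2],q[3],q[0]]).as_matrix() if q.size==4 else q
        T=np.array(c['tool_from_camera']); return c,Rt@T[:3,:3],Rt@T[:3,3]+np.array(st['tcp_pos'])
    Rr=np.array(c['rotation']); 
    if Rr.size==4: Rr=R.from_quat([Rr[1],Rr[2],Rr[3],Rr[0]]).as_matrix()
    return c,Rr,np.array(c['position'])
def ground(px,h,name,st=None):
    "pixels (N,2) -> world points on z=h"
    c,Rr,p=cam(name,st); K=np.array(c['intrinsics'])
    px=np.atleast_2d(px).astype(float)
    d=np.c_[(px[:,0]-K[0,2])/K[0,0],(px[:,1]-K[1,2])/K[1,1]]
    u=d.copy()
    for _ in range(20): u=d/(1+c['k1']*(u**2).sum(1,keepdims=True))
    r=np.c_[u[:,0],-u[:,1],-np.ones(len(u))]@Rr.T
    return p+r*((h-p[2])/r[:,2])[:,None]
def proj(P,name,st=None):
    c,Rr,p=cam(name,st); K=np.array(c['intrinsics'])
    q=(np.atleast_2d(P)-p)@Rr; u=np.c_[q[:,0]/-q[:,2],-q[:,1]/-q[:,2]]
    u=u*(1+c['k1']*(u**2).sum(1,keepdims=True)); return u*[K[0,0],K[1,1]]+[K[0,2],K[1,2]]
def snap(name,f=None):
    st=arm.get_state(); im=eyes.snapshot(name)
    if f: cv2.imwrite('pics/'+f,im[:,:,::-1])
    return st,im
def seg(n,name):
    s=eyes.silhouettes(n,name); return s[0] if s else None
E
python3 - <<'E'
from h import *
st,im=snap('top'); st,im2=snap('scene')
cv2.imwrite('pics/a.png',np.hstack([im])[:,:,::-1]); cv2.imwrite('pics/b.png',im2[:,:,::-1])
print(st); print(eyes.get_calibration('top'),eyes.get_calibration('wrist'))
hs=dict(wide_die=.018,slim_die=.03,die_case=.026,cover=.018,cover_bar=.04,tape_roll=.024,spanner=.006,open_tube=.118,loose_cap=.012,clip_a=.048)
for n in hs:
  for v in ('top','scene'):
    for s in eyes.silhouettes(n,v)[:3]:
        m=s['region'].astype(np.uint8); rr=cv2.minAreaRect(np.argwhere(m)[:,::-1].astype(np.float32))
        print(n,v,round(s['score'],2),np.round(s['point']),m.sum(),np.round(ground(s['point'],hs[n],v)[0],3),[np.round(x,1) for x in rr])
E
```

```text
pics
{'clock': 0.05, 'joint_positions': array([ 1.10891492e+00,  2.45788835e-01,  1.55894814e+00,  1.01211701e-05,
        1.33870623e+00, -1.74097621e-01]), 'qvel': array([-0.00080345,  0.00107541, -0.00071441,  0.00037601, -0.00030204,
        0.00034581]), 'joint_torque': array([-2.79133255e-04, -4.17255270e+01, -3.15820420e+01,  6.88229408e-02,
        3.10444878e-02, -4.61192292e-05]), 'tcp_pos': array([0.18429902, 0.6229096 , 0.30159675]), 'tool_rot': array([-2.93971597e-04,  1.43396959e-01,  9.89664820e-01, -8.77349119e-04]), 'ft_force': array([-0.78402368,  0.74374421, -0.16228699]), 'ft_torque': array([-0.00967202,  0.04563824,  0.00149273]), 'grip_force': 0.0, 'opening': 1.001538578170138}
{'intrinsics': array([[366.43182785,   0.        , 257.62705107],
       [  0.        , 366.43182785, 189.53361677],
       [  0.        ,   0.        ,   1.        ]]), 'k1': 0.0334839213045894, 'position': array([0.30325546, 0.22162172, 1.04352012]), 'rotation': array([-0.68935651, -0.07223323,  0.07223719,  0.71718321])} {'intrinsics': array([[287.47122745,   0.        , 254.95342575],
[... 3320 characters left out ...]
64(84.0)]
loose_cap top 0.76 [319. 132.] 186 [0.685 0.028 0.012] [array([320.5, 130. ]), array([14., 15.]), np.float64(90.0)]
loose_cap top 0.6 [137. 237.] 515 [0.396 0.56  0.012] [array([139.5, 236.5]), array([19., 31.]), np.float64(90.0)]
loose_cap scene 0.66 [343. 211.] 128 [0.683 0.025 0.012] [array([345.5, 211. ]), array([10., 13.]), np.float64(90.0)]
clip_a top 0.6 [332. 160.] 28 [0.585 0.005 0.048] [array([333.8, 163.8]), array([3.5, 7.1]), np.float64(45.0)]
clip_a top 0.55 [379. 193.] 44 [ 0.487 -0.116  0.048] [array([379. , 196.5]), array([4.9, 9.2]), np.float64(45.0)]
clip_a scene 0.4 [321. 258.] 66 [ 0.464 -0.133  0.048] [array([321. , 257.5]), array([11.,  6.]), np.float64(90.0)]
```

View pics/a.png

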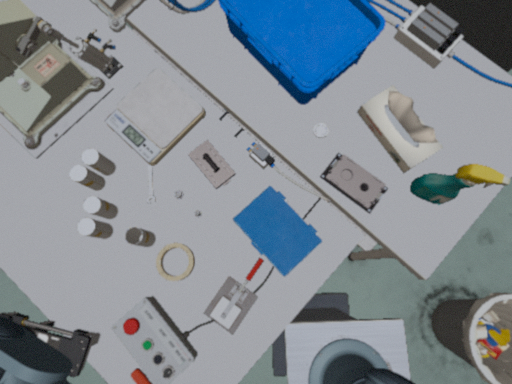

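View pics/b.png

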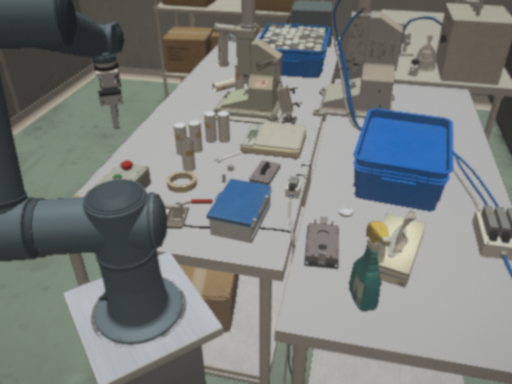

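The top view shows two small spools at about (179,194) and (198,213), the cover at (212,164), the case at (354,182), and the blue box between them at (277,230). Next I'll look from close by with the wrist camera.

```bash
python3 - <<'E'
from h import *
d=ground([[179,194],[198,213]],.02,'top'); print(np.round(d,3)); m=d.mean(0)
m2=(m+[.59,.344,0])/2
arm.move_ptp([m2[0]-.03,m2[1],.33],quat(1.3))
st,im=snap('wrist','w1.png'); print(st['tcp_pos'],st['joint_positions'])
for n in ('wide_die','slim_die','cover','cover_bar'):
    for s in eyes.silhouettes(n,'wrist')[:3]:
        r=cv2.minAreaRect(np.argwhere(s['region'])[:,::-1].astype(np.float32))
        h=dict(wide_die=.018,slim_die=.03,cover=.018,cover_bar=.04)[n]
        print(n,round(s['score'],2),np.round(s['point']),s['region'].sum(),np.round(ground(s['point'],h,'wrist',st)[0],3),r)
arm.move_ptp([.50,-.06,.33],quat(1.3))
st,im=snap('wrist','w2.png'); print(st['tcp_pos'],st['joint_positions'],arm.get_state()['clock'])
for n in ('die_case','clip_a'):
    for s in eyes.silhouettes(n,'wrist')[:3]:
        r=cv2.minAreaRect(np.argwhere(s['region'])[:,::-1].astype(np.float32))
        h=dict(die_case=.026,clip_a=.048)[n]
        print(n,round(s['score'],2),np.round(s['point']),s['region'].sum(),np.round(ground(s['point'],h,'wrist',st)[0],3),r)
np.save('w2.npy',np.r_[st['tcp_pos'],st['tool_rot']])
E
```

```text
[[0.512 0.441 0.02 ]
 [0.455 0.388 0.02 ]]
[0.50597293 0.38005308 0.32988674] [ 4.65247880e-01  1.84505761e-01  1.57816162e+00  3.09122427e-04
  1.37921429e+00 -8.36072172e-01]
wide_die 0.63 [299. 160.] 252 [0.51  0.441 0.018] ((301.5, 161.50001525878906), (16.970561981201172, 16.970561981201172), 45.0)
slim_die 0.42 [252. 132.] 111 [0.455 0.39  0.03 ] ((251.25001525878906, 132.25), (10.60660171508789, 11.31370735168457), 45.0)
cover 0.9 [244. 232.] 4282 [0.591 0.34  0.018] ((249.9979705810547, 232.887451171875), (92.46247100830078, 49.63158416748047), 35.83765411376953)
cover_bar 0.72 [251. 231.] 4294 [0.584 0.353 0.04 ] ((250.78204345703125, 232.926025390625), (93.03419494628906, 49.83749008178711), 34.69515609741211)
[ 0.5002249  -0.05941842  0.33007403] [-3.43745825e-01 -1.28163612e-01  1.89724149e+00  2.31483204e-04
  1.37236593e+00 -1.64474557e+00] 4.5167
die_case 0.85 [259. 191.] 7826 [ 0.53  -0.062  0.026] ((260.12713623046875, 188.85745239257812), (126.03536224365234, 67.31007385253906), 25.419288635253906)
clip_a 0.7 [209. 174.] 160 [ 0.486 -0.118  0.048] ((208.29310607910156, 169.51722717285156), (10.21324348449707, 17.826751708984375), 21.801410675048828)
clip_a 0.65 [308. 217.] 204 [ 0.577 -0.008  0.048] ((309.9558410644531, 215.57350158691406), (12.51939582824707, 18.521846771240234), 30.963756561279297)
```

View pics/w1.png

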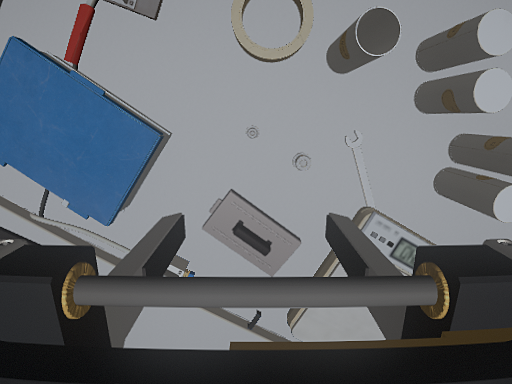

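View pics/w2.png

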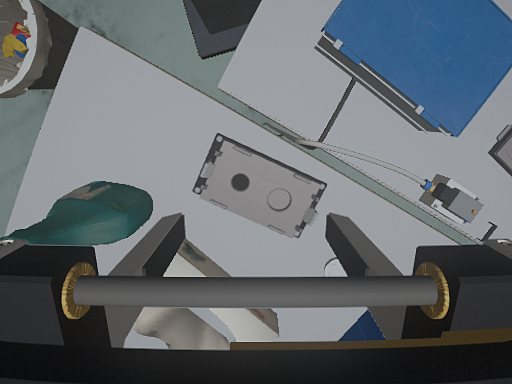

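w1 shows the slim die at (252,132), the wide die with its hole at (302,161) and the cover at (251,232). In w2 the case has its dark slim pocket at (240,182) and its wide pocket at (279,199). Next I'll work out the case axes, pick the wide die and look above the case.

```bash
python3 - <<'E'
from h import *
a=np.load('w2.npy'); st={'tcp_pos':a[:3],'tool_rot':a[3:]}
hp=ground([[240,182],[279,199]],.026,'wrist',st); print('pockets',np.round(hp,4),np.hypot(*(hp[1]-hp[0])[:2]))
cl=ground([[209,174],[308,217]],.048,'wrist',st); C=(cl.mean(0)+hp.mean(0))/2; d=cl[1]-cl[0]; yaw=np.arctan2(d[1],d[0])
d2=hp[1]-hp[0]; print(np.round(cl.mean(0),4),np.round(hp.mean(0),4),yaw,np.arctan2(d2[1],d2[0]))
np.save('case.npy',[C[0],C[1],yaw])
hand.gripper_to(.6,20)
q=quat(1.3); x,y=.510,.441
arm.move_ptp([x,y,.17],q); 
print(arm.move_straight([x,y,.1075],vel=.08,max_force=15))
hand.gripper_to(.0,20); s=arm.get_state(); print('grip',s['opening']*94,s['grip_force'],s['tcp_pos'])
arm.move_straight([x,y,.26],vel=.2)
w=C[:2]+.03*np.array([np.cos(yaw),np.sin(yaw)])
arm.move_ptp([w[0],w[1],.22],quat(yaw))
st,im=snap('wrist','w3.png'); print(st['tcp_pos'],st['opening'],st['clock'])
np.save('w3.npy',np.r_[st['tcp_pos'],st['tool_rot']])
for n in ('wide_die','slim_die','die_case','clip_a'):
    for s in eyes.silhouettes(n,'wrist')[:2]: print(n,round(s['score'],2),np.round(s['point']),s['region'].sum())
E
```

```text
pockets [[ 0.5108 -0.0841  0.026 ]
 [ 0.5486 -0.0384  0.026 ]] 0.059300215381971756
[ 0.5311 -0.0622  0.048 ] [ 0.5297 -0.0612  0.026 ] 0.8785077087399987 0.8789558226170454
False
grip 25.106360411114284 20.000218749046326 [0.51016593 0.44115115 0.10784866]
[ 0.54979577 -0.03793029  0.22011282] 0.26744482271739445 11.475
wide_die 0.93 [255. 228.] 1167
die_case 0.67 [216. 181.] 13746
clip_a 0.74 [301. 193.] 381
clip_a 0.66 [144. 192.] 424
```

View pics/w3.png

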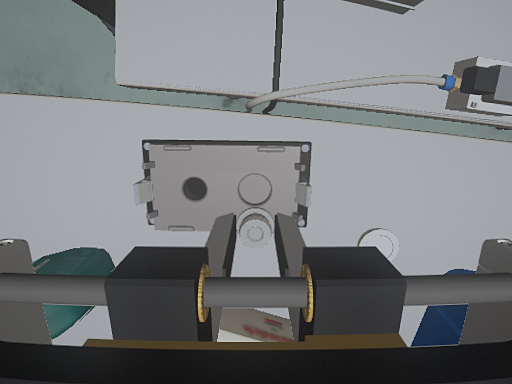

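w3 shows the wide die in the grip at (255,230), the wide pocket at (255,188) and the slim pocket at (195,188). I'll take the pocket positions from this nearer view, then place the wide die and fetch the slim one.

```bash
python3 - <<'E'
from h import *
a=np.load('w3.npy'); st={'tcp_pos':a[:3],'tool_rot':a[3:]}
hp=ground([[194.5,188],[255,188.5]],.026,'wrist',st); print('pockets',np.round(hp,4),np.hypot(*(hp[1]-hp[0])[:2]))
c=np.load('case.npy'); d=hp[1]-hp[0]; yaw=np.arctan2(d[1],d[0]); m=hp.mean(0); print(c,m,yaw)
c=np.r_[(c[:2]+2*m[:2])/3,(c[2]+yaw)/2]; np.save('case.npy',c); print(c)
# die centre in hand (top face) seen: 
print('die top at',ground([255,231],.22-.0975+.0085,'wrist',st),'tcp',a[:2])
u=np.array([np.cos(c[2]),np.sin(c[2])]); w=c[:2]+.03*u; s_=c[:2]-.03*u
q=quat(c[2])
arm.move_straight([w[0],w[1],.150],q,vel=.15)
print('hit',arm.move_straight([w[0],w[1],.1252],vel=.03,max_force=5)); s=arm.get_state(); print(s['tcp_pos'],s['ft_force'])
if s['tcp_pos'][2]<.129:
    hand.gripper_to(.45); arm.move_straight([w[0],w[1],.2],vel=.15)
    arm.move_straight([w[0]-.02,w[1]+.02,.24],vel=.2)
    st,im=snap('wrist','w4.png')
    for x in eyes.silhouettes('wide_die','wrist')[:1]: print(x['score'],x['point'],ground(x['point'],.036,'wrist',st),w)
    x,y=.455,.390; q=quat(1.3)
    arm.move_ptp([x,y,.18],q)
    arm.move_straight([x,y,.1185],vel=.08,max_force=15)
    hand.gripper_to(0,20); s=arm.get_state(); print('grip',s['opening']*94,s['grip_force'],s['tcp_pos'])
    arm.move_straight([x,y,.26],vel=.2)
    arm.move_ptp([s_[0],s_[1],.22],quat(c[2]))
    st,im=snap('wrist','w5.png'); print(st['tcp_pos'],st['opening'],st['clock'])
    np.save('w5.npy',np.r_[st['tcp_pos'],st['tool_rot']])
    for n in ('wide_die','slim_die'):
        for s in eyes.silhouettes(n,'wrist')[:2]: print(n,round(s['score'],2),np.round(s['point']),s['region'].sum())
    cv2.imwrite('pics/c45.png',np.hstack([cv2.imread('pics/w4.png')[80:300,100:420],cv2.imread('pics/w5.png')[80:300,100:420]]))
E
```

```text
pockets [[ 0.5104 -0.083   0.026 ]
 [ 0.549  -0.0371  0.026 ]] 0.0599386114150069
[ 0.53040741 -0.06172637  0.87850771] [ 0.52974053 -0.06007473  0.026     ] 0.8710439588531194
[ 0.52996282 -0.06062528  0.87477583]
die top at [[ 0.55060431 -0.03829965  0.131     ]] tcp [ 0.54979577 -0.03793029]
hit True
[ 0.54883365 -0.03752216  0.12579167] [ 0.07364022 -0.0326612   3.94494897]
0.7 [253.0, 214.1] [[ 0.54913533 -0.03737292  0.036     ]] [ 0.54919789 -0.03760329]
grip 17.069050528452905 19.999622404575348 [0.45516701 0.39007996 0.11878824]
[ 0.51091818 -0.08296536  0.22001079] 0.18215771970689004 20.3167
wide_die 0.88 [314. 193.] 547
slim_die 0.95 [256. 222.] 704
```

View pics/c45.png

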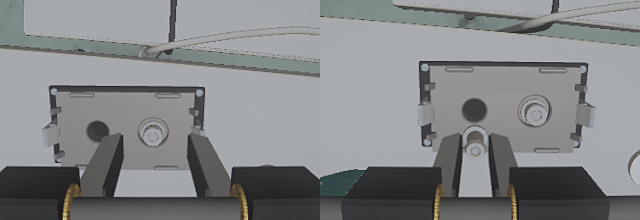

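In c45 the wide die stands in its pocket (left half) and the slim die is held in front of its dark pocket (right half). Next I'll place the slim die and look at the cover from above.

```bash
python3 - <<'E'
from h import *
c=np.load('case.npy'); u=np.array([np.cos(c[2]),np.sin(c[2])]); s_=c[:2]-.03*u; q=quat(c[2])
arm.move_straight([s_[0],s_[1],.150],q,vel=.15)
print('hit',arm.move_straight([s_[0],s_[1],.1244],vel=.03,max_force=5)); s=arm.get_state(); print(s['tcp_pos'],s['ft_force'])
if s['tcp_pos'][2]<.128:
    hand.gripper_to(.45); arm.move_straight([s_[0],s_[1],.2],vel=.15)
    arm.move_straight([c[0]-.02,c[1]+.02,.24],vel=.2)
    st,im=snap('wrist','w6.png')
    for n,w in (('wide_die',c[:2]+.03*u),('slim_die',s_)):
        for x in eyes.silhouettes(n,'wrist')[:1]: print(n,x['score'],x['point'],ground(x['point'],.036,'wrist',st),w)
    arm.move_ptp([.56,.35,.26],quat(1.3)); hand.gripper_to(.5,40)
    st,im=snap('wrist','w7.png'); g=seg('cover','wrist'); reg=cv2.morphologyEx(g['region'].astype(np.uint8),cv2.MORPH_CLOSE,np.ones((5,5)))
    cn=max(cv2.findContours(reg,0,2)[0],key=cv2.contourArea); reg=cv2.drawContours(reg*0,[cn],-1,1,-1)
    gray=cv2.cvtColor(im,cv2.COLOR_RGB2GRAY); v=gray[reg>0]; print(np.percentile(v,[2,10,30,50,90]))
    m=((gray<60)&(reg>0)).astype(np.uint8); n_,lab,sta,ce=cv2.connectedComponentsWithStats(m); k=1+np.argmax(sta[1:,4])
    pts=np.argwhere(lab==k)[:,::-1]; W=ground(pts,.04,'wrist',st)[:,:2]
    r=cv2.minAreaRect(W.astype(np.float32)); print('bar',r,len(W))
    W2=ground(cn[:,0],.018,'wrist',st)[:,:2]; print('cover',cv2.minAreaRect(W2.astype(np.float32)),g['score'])
    for b in (cv2.boxPoints(cv2.minAreaRect(pts.astype(np.float32))),): print(b)
    print(st['tcp_pos'],st['clock'])
    cv2.imwrite('pics/c67.png',np.hstack([cv2.imread('pics/w6.png')[80:300,100:420],cv2.imread('pics/w7.png')[80:340,100:420][:220]]))
E
```

```text
hit True
[ 0.51043694 -0.08357461  0.12475115] [-1.44685774  0.06330622  3.08689649]
wide_die 0.65 [279.3, 212.4] [[ 0.54584303 -0.0379124   0.036     ]] [ 0.54919789 -0.03760329]
slim_die 0.48 [225.7, 207.3] [[ 0.50588655 -0.07721678  0.036     ]] [ 0.51072775 -0.08364727]Traceback (most recent call last):
  File "<stdin>", line 12, in <module>
TypeError: 'NoneType' object is not subscriptable
```

```bash
python3 -c "
import cv2,numpy as np
a=cv2.imread('pics/w6.png')[130:270,150:350];b=cv2.imread('pics/w7.png')
cv2.imwrite('pics/c67.png',np.hstack([cv2.resize(a,(400,280)),b[60:340,100:500]]))"
```

```text
(no output)
```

View pics/c67.png

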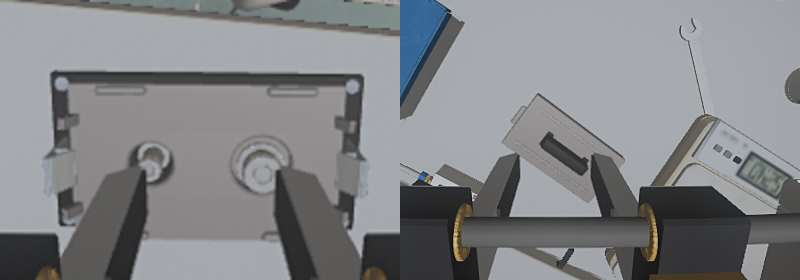

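Left: both dies stand in their pockets. Right: the cover's top plate has corners at about (238,155), (324,223), (288,261) and (203,182), and its bar is around (264,213).

```bash
python3 - <<'E'
from h import *
st=arm.get_state(); im=cv2.imread('pics/w7.png',0)
P=ground([[238,155],[324,223],[288,261],[203,182]],.018,'wrist',st)[:,:2]
print(np.round(P,4),P.mean(0),[np.linalg.norm(P[i]-P[i-1]) for i in range(4)])
for a in (P[1]-P[0],P[2]-P[3]): print('yaw',np.arctan2(a[1],a[0]))
m=np.zeros_like(im); m[185:243,235:295]=(im[185:243,235:295]<65); n,l,s,_=cv2.connectedComponentsWithStats(m); k=1+np.argmax(s[1:,4])
W=ground(np.argwhere(l==k)[:,::-1],.04,'wrist',st)[:,:2]; print('bar',cv2.minAreaRect((W*1000).astype(np.float32)),len(W),s[k])
c=np.load('case.npy');print(st['tcp_pos'],st['clock'],st['joint_positions'])
E
```

```text
[[0.5276 0.3385]
 [0.6336 0.4149]
 [0.6707 0.3612]
 [0.5467 0.2907]] [0.59465429 0.35132266] [np.float64(0.05146506299017884), np.float64(0.13057719942750545), np.float64(0.0653020654397377), np.float64(0.1425729887346483)]
yaw 0.6248129595032343
yaw 0.5168658061103253
bar ((596.0475463867188, 350.9471435546875), (60.36654281616211, 19.250286102294922), 37.42675018310547) 581 [240 192  48  43 581]
[0.56012613 0.34967987 0.26004108] 25.6167 [ 3.86731577e-01  3.06352726e-01  1.56357099e+00 -2.40462521e-05
  1.27162962e+00 -9.12723052e-01]
```

```bash
python3 - <<'E'
from h import *
c=np.load('case.npy'); u=np.array([np.cos(c[2]),np.sin(c[2])]); v=np.array([u[1],-u[0]])
cor=[np.r_[c[:2]+a*v+b*u,z] for z in (.144,) for a,b in ((.089,-.04),(.089,.04),(-.089,.04),(-.089,-.04))]
print('body top',proj(cor,'top').round(),'scene',proj(cor,'scene').round())
x,y=.5970,.3495; q=quat(.653-np.pi/2)
arm.move_ptp([x,y,.20],q); 
st,im=snap('wrist','w8.png')
print('hit',arm.move_straight([x,y,.1185],vel=.08,max_force=10)); print(arm.get_state()['tcp_pos'])
hand.gripper_to(0,45); s=arm.get_state(); print('grip',s['opening']*94,s['grip_force'])
print('F0',s['ft_force'])
arm.move_straight([x,y,.27],vel=.15)
st,im9=snap('wrist','w9.png'); print(st['tcp_pos'],st['opening']*94,st['ft_force'],st['clock'])
cv2.imwrite('pics/c89.png',np.hstack([im[60:340,60:460],im9[60:340,60:460]])[:,:,::-1])
E
```

```text
body top [[400. 152.]
 [374. 134.]
 [334. 188.]
 [360. 207.]] scene [[360. 219.]
 [359. 201.]
 [294. 196.]
 [292. 213.]]
hit False
[0.59745047 0.34968525 0.11929768]
grip 13.611861863726611 45.00022530555725
F0 [-0.43875397 -0.68360452  0.65871591]
[0.59642355 0.3492616  0.26838304] 13.536100786028264 [ 0.36604415 -0.25083348 -2.82907274] 30.5083
```

View pics/c89.png

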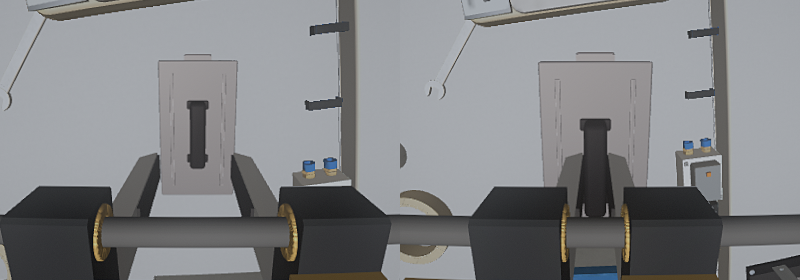

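c89 right: the cover is held level by its bar, with the plate's near edge at row 122 and the bar's end at row 180 (full picture). I'll compute the offset along the bar and go above the case.

```bash
python3 - <<'E'
from h import *
c=np.load('case.npy'); u=np.array([np.cos(c[2]),np.sin(c[2])])
st=arm.get_state(); z=st['tcp_pos'][2]; yw=.653-np.pi/2; tx=np.array([-np.sin(yw),np.cos(yw)]); 
tx=R.from_quat(np.array(st['tool_rot'])[[1,2,3,0]]).as_matrix()[:2,0]
e=ground([[255,122]],z-.1013,'wrist',st)[0,:2]-st['tcp_pos'][:2]; b=ground([[255,180]],z-.0793,'wrist',st)[0,:2]-st['tcp_pos'][:2]
l=ground([[255,114]],z-.1153,'wrist',st)[0,:2]-st['tcp_pos'][:2]
print('plate edge',e@tx,'(66) bar end',b@tx,'(30) lip',l@tx,'(72)')
off=((e@tx-.066)*2+(b@tx-.03))/3; print('off',off)
q=quat(c[2]-np.pi/2); t=c[:2]-off*u   # tool x = +case y
print('tx at case',np.array([-np.sin(c[2]-np.pi/2),np.cos(c[2]-np.pi/2)]),u)
arm.move_ptp([t[0],t[1],.27],q)
arm.move_straight([t[0],t[1],.205],vel=.15)
st,im=snap('wrist','w10.png'); print(st['tcp_pos'],st['opening']*94,st['ft_force'],st['clock'],st['joint_positions'][5])
np.save('t.npy',t)
for x in eyes.silhouettes('clip_a','wrist'): print(x['score'],x['point'],ground(x['point'],.048,'wrist',st)[0],c[:2]+.073*u)
E
```

```text
plate edge 0.06727104321426954 (66) bar end 0.0352035328637892 (30) lip 0.07224310599684011 (72)
off 0.002581873097442756
tx at case [0.6411689  0.76739979] [0.6411689  0.76739979]
[ 0.52878312 -0.0624154   0.20547374] 13.779549304923481 [-0.07613647  0.01252422 -1.25489298] 32.6833 0.3648160615102758
0.75 [250.7, 105.1] [0.57797316 0.00066691 0.048     ] [ 0.57676815 -0.00460509]
```

View pics/w10.png

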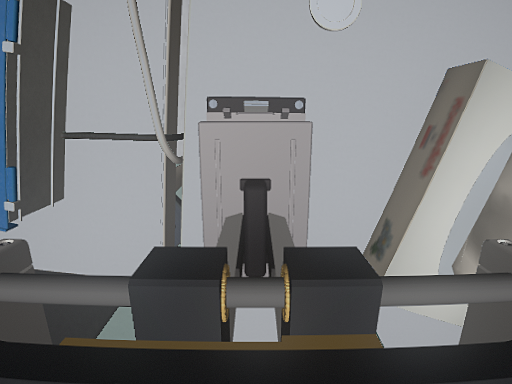

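w10: the cover (cols 199–312, plate edge row 122) is laterally in line with the case foot (cols 207–306, edge row 97). I'll check along the length with the foot's end, then lower with a force guard.

```bash
python3 - <<'E'
from h import *
c=np.load('case.npy'); u=np.array([np.cos(c[2]),np.sin(c[2])]); v=np.array([u[1],-u[0]])
st=arm.get_state(); z=st['tcp_pos'][2]; T=st['tcp_pos'][:2]
f=ground([[256.5,97],[207,97],[306,97]],.006,'wrist',st)[:,:2]
p=ground([[255.5,122],[199,123],[312,123]],z-.1013,'wrist',st)[:,:2]
print('foot rel case (88, +-47):',((f-c[:2])@u).round(4),((f-c[:2])@v).round(4))
print('plate rel tcp:',((p-T)@u).round(4),((p-T)@v).round(4))
cy=(f[0]-T)@u-.088; py=(p[0]-T)@u-.066; dx=((f[1:].mean(0)-p[1:].mean(0))@v)
print('case centre - cover centre, seen here: along',cy-py,'across',dx)
t=T+np.clip(.5*(cy-py),-.003,.003)*u+np.clip(.5*dx,-.002,.002)*v
arm.move_straight([t[0],t[1],.175],vel=.06,max_force=8)
print(arm.get_state()['tcp_pos'],arm.get_state()['ft_force'])
h=arm.move_straight([t[0],t[1],.152],vel=.03,max_force=14); s=arm.get_state(); print(h,s['tcp_pos'],s['ft_force'],s['ft_torque'],s['clock'],s['opening']*94)
np.save('t.npy',t)
E
```

```text
foot rel case (88, +-47): [0.0872 0.0873 0.0874] [ 0.0034 -0.0433  0.0502]
plate rel tcp: [0.0675 0.067  0.067 ] [ 0.0012 -0.034   0.0365]
case centre - cover centre, seen here: along -0.000240195367551016 across 0.0014415894811434338
[ 0.52972147 -0.06328643  0.1748021 ] [ 0.28251059  0.17620723 -2.31004362]
False [ 0.52991605 -0.06331842  0.15232977] [-1.24805959  0.67238283  1.9918227 ] [0.08522158 0.26182757 0.00870023] 34.35 13.354881595149411
```

Centred and already on the ramps. Next is the press.

```bash
python3 - <<'E'
from h import *
t=np.load('t.npy')
for z in np.arange(.151,.1405,-.001):
    h=arm.move_straight([t[0],t[1],z],vel=.02,max_force=16); s=arm.get_state()
    print(round(z,4),h,s['tcp_pos'].round(4),s['ft_force'].round(1),round(s['opening']*94,2))
    if h or (z<.1475 and s['ft_force'][2]>12.5): break
arm.wait(.5); s=arm.get_state(); print(s['tcp_pos'],s['ft_force'],s['ft_torque'],s['clock'])
E
```

```text
0.151 False [ 0.5302 -0.0634  0.1515] [-0.2  0.4  5.5] 13.75
0.15 False [ 0.5303 -0.0636  0.1506] [-0.6  0.7  4.5] 13.84
0.149 False [ 0.5303 -0.0636  0.1495] [ 0.8 -0.7  3.9] 13.74
0.148 False [ 0.5286 -0.0628  0.1464] [ 1.7  1.  -3.9] 13.72
0.147 False [ 0.5291 -0.063   0.1463] [-0.5  0.6 -3.9] 13.33
0.146 False [ 0.5298 -0.0633  0.1461] [ 0.4  0.2 -2.3] 13.5
0.145 False [ 0.5297 -0.0633  0.145 ] [ 0.1  0.6 -2.1] 13.86
0.144 False [ 0.53   -0.0634  0.1446] [-1.7  0.9  3.1] 13.29
0.143 False [ 0.5301 -0.0634  0.1446] [-6.2  0.7 12.5] 13.69
0.142 False [ 0.5301 -0.0634  0.1446] [-9.8  2.5 19.1] 13.97
[ 0.53012174 -0.06337777  0.14455902] [-10.07623805   1.61024293  18.74230533] [ 0.36492689  1.88296645 -0.00817767] 37.35
```

```bash
python3 - <<'E'
from h import *
t=np.load('t.npy')
arm.move_straight([t[0],t[1],.1425],vel=.01); arm.wait(.4); s=arm.get_state(); print(t,s['tcp_pos'],s['ft_force'],s['ft_torque'],s['clock'])
st,w=snap('wrist'); _,sc=snap('scene')
a=cv2.resize(w[60:260,150:410],(520,400)); b=cv2.resize(sc[180:290,285:355],(255,400),interpolation=cv2.INTER_CUBIC)
cv2.imwrite('pics/fin.png',np.hstack([a,b])[:,:,::-1])
for x in eyes.silhouettes('clip_a','wrist'): print(x['score'],x['point'])
E
```

```text
[ 0.5297128 -0.0632805] [ 0.53009498 -0.06335724  0.14456424] [-7.34337137  2.14151728 15.03635866] [ 0.28505747  1.5059454  -0.00745419] 38.0
0.81 [250.3, 103.7]
0.62 [251.3, 320.4]
```

View pics/fin.png

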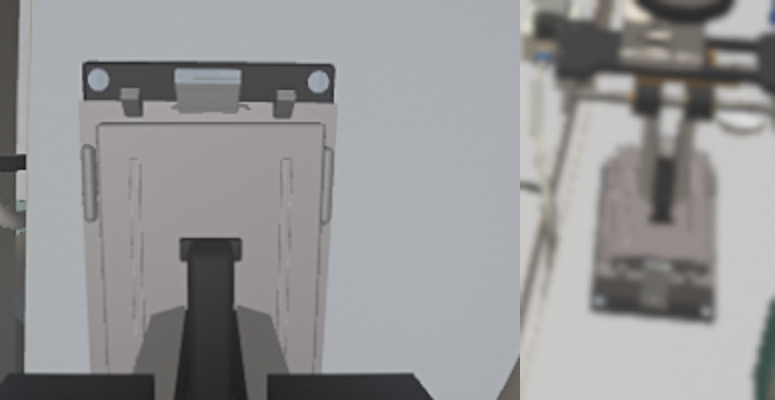

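The picture shows the cover flush between the side nubs, with both clips over its lips. The push reads 15 N, so I'm handing in.

```bash
python3 -c "
from h import *
print(arm.get_state()['ft_force']); print(job.sign_off())"
```

```text
[-7.7335939   1.91057589 16.03696327]
the job is handed in; nothing more can be done
None
```

I handed the job in at about 38 s: both dies are in their pockets, the cover is snapped on and sitting flush, and the arm is still pressing down with about 16 N; no verdict came back.

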